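# Vent an empty table keg and snap its dust cap home

## Robot

A 7-joint arm with a two-finger parallel gripper is mounted at the origin on the work surface; the furniture and walls round the work are solid. World frame = base frame: x ahead of the robot, y to its left, z up, the work surface at z = 0. Lengths are in m, angles in rad, forces in N, time in s.
With the tool pointing down it reaches from about 0.425 to 0.95 m from the base axis. Payload 4.7 kg.
Tool frame: the origin (TCP) lies on the mounting face of the last link; the fingertips stand 173 mm ahead of it and the grasp point (between the pads) lies 155 mm ahead of it (manip.tip_reach is the distance from the TCP to the fingertips, in m); z points along the fingers, y is the line along which they close (so a half turn about z gives the same grasp; the last joint's range is limited). The gripper opens to 85 mm and grips with 20 to 120 N. Pads are 22 mm wide; open, the fingers measure 114 mm over their backs; the gripper's body (76 mm by 85 mm) begins 54 mm behind the grasp point. The pads swing forward as they close: fully open they stand 13 mm farther back than shut.
Start: joints at [-1.191, 0.469, -0.049, 1.532, 0.024, 1.141, -0.082], TCP at [0.268, 0.619, 0.405] pointing down, gripper open.
Joint ranges: [-2.59, 2.59], [-0.33, 1.99], [-1.39, 1.29], [0.1, 2.45], [-1.04, 4.18], [0.21, 1.99], [-2.66, 2.66]. Speed limits (rad/s): [2.57, 2.57, 3.14, 3.14, 3.14, 3.14, 3.14].

## Interface

Orientations are given as a rotation vector (axis times angle).
In Python, from rig import manip, imaging gives the robot as it stands.
- The arm moves only by the tool arm_command, never from a script. Its argument "moves" is a list of rows, each a list of 5 numbers: the shift along the tool's x, y, z in mm, then the turn about the tool's z in rad, then the opening, from 0 (shut) to 1 (fully open). A call has 1 to 10 rows; each row is the pose to reach, as a shift and turn from the pose commanded when the call began, along the tool's axes at that moment; what a row does not reach only later rows make up. A row lasts 1/12 s, in which the tool goes at most 41.7 mm and 7.16 degrees, less where a joint would pass 70% of its speed; a pose out of reach is approached as far as the arm can. A call with a gripper value outside its range is refused whole. The fingers move at their own pace and stop on an object; "newtons" is the grip in N (left out, the last holds). Time passes only in rows, so rows that repeat a pose let the fingers close. It gives the time, the measured TCP pose, the force, the opening and the grip force at its end, in the units of the state.
- manip.observe(): the state, without advancing time (a new reading comes with each control period).
- imaging.get_image(name): name is "scene" or "top" or "wrist"; returns a dict with "color" (384x512x3 uint8, red, green, blue), "range_z" (384x512 float32, m along the optical axis (not along the pixel's ray), 0 where there is no reading), "mtx" (3x3 intrinsics, pixels), "rvec" (rotation vector, rad) and "tvec" (3), from world to camera coordinates, as OpenCV has them. Camera axes: x right, y down, z forward; pixel columns grow to the right and rows downward; lengths in m; the calibration is good to about 2 mm. The wrist camera is an equidistant fisheye: a pixel r from the principal point sees the ray r / f radians off the axis. A picture is of the moment at which its call begins.
- manip.close_job(): hands the job in; it is judged then, once.
The state is a dict: "clock": time; "joint_pos": joint angles; "joint_vel": joint speeds; "joint_efforts": joint torques, N m; "tcp_pos": TCP position; "tcp_rot": TCP orientation; "ft_force": force on the tool from outside, world axes, zero at the start; "torque": the same for the moment, N m; "grip_width": finger opening in m; "grasp_force": force on a finger pad.
Only numpy, scipy, OpenCV 4.12 (cv2) and the standard library are available. Lean on these libraries where they do the work, as an engineer would, in place of code of your own. Each camera call takes 0.05 s, during which the arm holds its last target. There are 200 camera calls.

## Task

The small steel keg on the table is finished and its tap head is already off. Press the red relief lever on top of it right down to its stop and keep it there for a good second to let the last gas out, then let it spring back up; after that take the blue dust cap by its knob and press it straight down onto the brass neck until it clicks over the lock balls and is fully home. Keep pressing after the click: finish with the gripper still on the cap, holding it firmly down on the neck, with the glasses and the other things left where they stand.

Things in the scene. Friction and masses are not known exactly. Their poses are not given: they have to be found in the camera images.
- keg: small steel keg, 135 mm across, its flat top 165 mm above the table; heavy and firm, it does not move; two side grips reach 84 mm from its axis along y, 90 mm up. Origin under its centre, z up, x level from the relief lever (on the -x side of the top) towards the brass neck, which stands 22 mm beyond the keg's axis
- lever_pad (a point): middle of the upper face of the red ribbed pad (30 x 30 mm) at the free end of the relief lever on the keg's top. The hinge pin is level, across the keg's x, 60 mm on along +x and 20 mm lower. A spring holds the pad up; pressed straight down it takes about 3 N to start, 7 N at its stop, the pad then 25 mm lower. Let go, it springs back up
- lever (a joint): relief lever's hinge in rad: 0 up at rest, 0.40 fully down on its stop
- neck_top (a point): centre of the flat top of the upright brass neck on the keg: 23 mm across here, widening down a bevel to 33 mm; it stands 31 mm above the keg's top. Six sprung steel balls stick out round it, 16 mm below this point, to 43 mm across. z up
- cap_knob (a point): middle of the upright round grip knob (26 mm across, 32 mm tall) on the blue dust cap, on the cap's axis, 46 mm above its lower rim. The cap is loose, 120 g, 62 mm tall in all, and stands upright on the table on its open end
- cap_rim (a point): centre of the open lower end of the blue cap. The skirt is 56 mm across, 30 mm tall, with a bead inside the rim that leaves 36 mm. On the neck the bead meets the balls with this point 12 mm below neck_top; pushing on takes 12 to 18 N, drops as it clicks past the balls, and the cap stops, home, with this point 26 mm below neck_top. It then stays on by itself
- wine_a: wine glass 80 x 80 x 201 mm, loose bystander standing upright; origin at the centre of its underside, z up
- wine_b: wine glass 80 x 80 x 201 mm, loose bystander standing upright; origin at the centre of its underside, z up
- tumbler_a: tumbler 81 x 81 x 92 mm, loose bystander standing upright; origin at the centre of its underside, z up
- tumbler_b: tumbler 81 x 81 x 92 mm, loose bystander standing upright; origin at the centre of its underside, z up
- jar: spice jar, brown-red with a pale cap, 58 x 58 x 94 mm, loose bystander standing upright; origin at the centre of its underside, z up
- ramekin: fluted white ramekin 68 x 68 x 41 mm, loose bystander standing upright; origin at the centre of its underside, z up
Mind the look-alikes: they are no part of the job. There is more than one size of the part that bears cap_knob; the job needs the smallest.

How it is judged:
By the outcome, as a careful person would: the job done as asked, in the order asked, and still so for the second after the job is handed in, while the arm keeps its last pose, push and grip.
It also fails if it takes over 50 s, if anything falls off the work surface, if the arm or the gripper's body presses on something with over 40 N, if the wrist force passes 120 N, or if a joint passes its speed limit or range.

## Working session

There is one attempt and no reset: what is moved stays moved. The work goes in short steps, Python scripts to look and compute and a tool call to move; the robot and the scene stay as the last step left them, time stands still between calls to the robot, and variables do not carry over. Pictures are saved under pics/ and viewed, at most 10 in all, crops included, and the job is handed in when it is done.

Besides the shell and the picture viewer there is one more tool, called after "Request:" in YAML: its name, and indented under it one key for each argument. arm_command: Moves the arm, as the interface text tells. Its arguments: {"type":"object","properties":{"moves":{"type":"array","items":{"type":"array","items":{"type":"number"}}},"newtons":{"type":"number"}},"required":["moves"]}

```bash
mkdir -p pics
cat > h.py <<'E'
from rig import manip, imaging
import numpy as np, cv2
def grab(name):
    d=imaging.get_image(name); R=cv2.Rodrigues(np.array(d['rvec'],float))[0]
    d['R']=R; d['t']=np.array(d['tvec'],float).ravel(); d['c']=-R.T@d['t']; return d
def cloud(d):  # world points per pixel from range (pinhole)
    h,w=d['range_z'].shape; u,v=np.meshgrid(np.arange(w),np.arange(h)); K=d['mtx']; z=d['range_z']
    P=np.stack([(u-K[0,2])/K[0,0]*z,(v-K[1,2])/K[1,1]*z,z],-1)
    return (P-d['t'])@d['R']
def save(d,n): cv2.imwrite('pics/'+n,d['color'][:,:,::-1])
E
python3 - <<'E'
from h import *
s=manip.observe(); print(s['tcp_pos'],s['tcp_rot'],s['clock'],s['ft_force'],manip.tip_reach)
a=grab('scene');b=grab('top');w=grab('wrist')
im=np.vstack([np.hstack([a['color'],b['color']])]); im=cv2.resize(im,(800,300),interpolation=cv2.INTER_AREA)
save(b,'top.png');save(a,'scene.png')
for d,n in((a,'scene'),(b,'top')):
    P=cloud(d);hsv=cv2.cvtColor(d['color'],cv2.COLOR_RGB2HSV);z=d['range_z']>0
    for c,m in(('blue',cv2.inRange(hsv,(95,100,40),(130,255,255))),('red',cv2.inRange(hsv,(0,150,70),(6,255,255))|cv2.inRange(hsv,(174,150,70),(180,255,255)))):
        k,l,st,ce=cv2.connectedComponentsWithStats(m)
        for i in range(1,k):
            if st[i,4]>40:
                q=P[(l==i)&z]; 
                if len(q): print(n,c,st[i],ce[i].round(),np.percentile(q,[2,50,98],axis=0).round(3).tolist())
print(b['c'],a['c'])
E
```

```text
[0.26817618 0.61916823 0.40362681] [-0.63757361 -3.07583314  0.00310734] 0.0 [ 0.85853193 -0.04261411  0.04317837] 0.1734
scene blue [255 218  23  29 507] [266. 233.] [[0.53, -0.113, -0.001], [0.554, -0.087, 0.037], [0.623, -0.025, 0.081]]
scene blue [221 227  24  28 514] [232. 241.] [[0.433, -0.061, 0.0], [0.459, -0.036, 0.037], [0.502, 0.008, 0.081]]
scene blue [296 234  19  23 320] [306. 245.] [[0.59, -0.224, -0.002], [0.609, -0.203, 0.028], [0.665, -0.163, 0.062]]
scene red [185 162  11  10  73] [190. 166.] [[0.475, 0.159, 0.015], [0.49, 0.175, 0.2], [0.61, 0.342, 0.205]]
scene red [ 439  164   73   59 1788] [482. 186.] [[1.106, -0.608, 0.058], [1.155, -0.492, 0.09], [1.247, -0.377, 0.135]]
scene red [463 189  28  22 354] [475. 201.] [[1.085, -0.543, 0.054], [1.102, -0.506, 0.074], [1.137, -0.467, 0.086]]
top blue [304 175  17  17 209] [312. 183.] [[0.596, -0.222, -0.0], [0.618, -0.192, 0.03], [0.646, -0.169, 0.065]]
top blue [270 187  20  21 342] [280. 197.] [[0.537, -0.108, -0.001], [0.568, -0.074, 0.038], [0.605, -0.043, 0.083]]
top blue [255 214  21  21 336] [265. 224.] [[0.441, -0.054, -0.001], [0.473, -0.021, 0.039], [0.505, 0.01, 0.083]]
top red [ 357    0   77   55 2413] [394.  28.] [[1.101, -0.617, 0.064], [1.167, -0.486, 0.092], [1.272, -0.37, 0.137]]
top red [198 212  12  11  89] [203. 217.] [[0.479, 0.16, -0.003], [0.492, 0.176, 0.201], [0.509, 0.221, 0.208]]
[0.44355256 0.00221046 1.40877661] [-0.06641401 -0.60512271  1.08389578]
```

View pics/top.png

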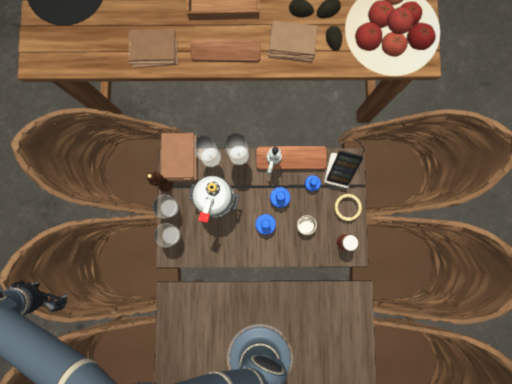

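View pics/scene.png

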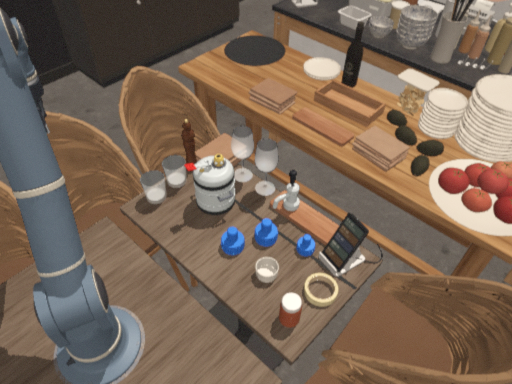

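```bash
cat >> h.py <<'E'
def ray(d,u,v,z):  # pinhole pixel -> plane z
    r=d['R'].T@np.linalg.inv(d['mtx'])@np.array([u,v,1.]); return d['c']+r*(z-d['c'][2])/r[2]
def pix(d,p):
    q=d['mtx']@(d['R']@np.array(p)+d['t']); return q[:2]/q[2]
E
python3 - <<'E'
from h import *
a=grab('scene');b=grab('top')
P=cloud(b);Z=P[...,2]
# keg top ring
m=(np.abs(Z-.165)<.006)&(b['range_z']>0)&(P[...,0]>.45)&(P[...,0]<.68)&(P[...,1]>.05)&(P[...,1]<.27)
ys,xs=np.nonzero(m.astype(bool)); (c,r)=cv2.minEnclosingCircle(np.float32(P[m][:,:2])*1000);print('keg top',c,r,m.sum())
m2=(Z>.185)&(np.hypot(P[...,0]-c[0]/1e3,P[...,1]-c[1]/1e3)<.085)
hsv=cv2.cvtColor(b['color'],cv2.COLOR_RGB2HSV)
print('neck pts',[(tuple(p.round(3)),tuple(h)) for p,h in zip(P[m2],hsv[m2])][:60:2])
for n,u,v,z in(('cap knob',312,183,.05),('pad',203,217,.205),('neck',213,187,.196)): print(n,ray(b,u,v,z).round(3))
# tall obstacles in work area
m3=((Z>.21)&(P[...,0]>.3)&(P[...,0]<.8)&(abs(P[...,1])<.4)).astype(np.uint8)
k,l,st,ce=cv2.connectedComponentsWithStats(m3)
for i in range(1,k):
    if st[i,4]>3: q=P[l==i];print('tall',q.mean(0).round(3),q[:,2].max().round(3))
im=np.hstack([cv2.resize(d['color'][y:y+100,x:x+100],(400,400),interpolation=cv2.INTER_CUBIC) for d,x,y in((b,165,150),(a,165,140))])
cv2.imwrite('pics/keg.png',im[:,:,::-1])
E
```

```text
keg top (567.6193237304688, 153.579345703125) 58.69060516357422 661
neck pts [((np.float64(0.605), np.float64(0.154), np.float64(0.186)), (np.uint8(24), np.uint8(51), np.uint8(231))), ((np.float64(0.604), np.float64(0.147), np.float64(0.189)), (np.uint8(20), np.uint8(69), np.uint8(170))), ((np.float64(0.601), np.float64(0.156), np.float64(0.193)), (np.uint8(23), np.uint8(101), np.uint8(235))), ((np.float64(0.6), np.float64(0.149), np.float64(0.198)), (np.uint8(23), np.uint8(128), np.uint8(238))), ((np.float64(0.601), np.float64(0.144), np.float64(0.188)), (np.uint8(21), np.uint8(100), np.uint8(205))), ((np.float64(0.601), np.float64(0.134), np.float64(0.186)), (np.uint8(41), np.uint8(10), np.uint8(201))), ((np.float64(0.597), np.float64(0.158), np.float64(0.199)), (np.uint8(22), np.uint8(131), np.uint8(230))), ((np.float64(0.597), np.float64(0.153), np.float64(0.195)), (np.uint8(24), np.uint8(130), np.uint8(246))), ((np.float64(0.597), np.float64(0.146), np.float64(0.195)), (np.uint8(25), np.uint8(128), np.uint8(247))), ((np.float64(0.597), np.float64(0.14), np.float64(0.195)), (np.u
[... 1584 characters left out ...]
(0.188)), (np.uint8(20), np.uint8(64), np.uint8(163))), ((np.float64(0.584), np.float64(0.159), np.float64(0.196)), (np.uint8(23), np.uint8(136), np.uint8(237))), ((np.float64(0.584), np.float64(0.153), np.float64(0.194)), (np.uint8(20), np.uint8(117), np.uint8(113))), ((np.float64(0.585), np.float64(0.146), np.float64(0.193)), (np.uint8(21), np.uint8(140), np.uint8(218))), ((np.float64(0.584), np.float64(0.14), np.float64(0.196)), (np.uint8(21), np.uint8(144), np.uint8(215))), ((np.float64(0.585), np.float64(0.134), np.float64(0.186)), (np.uint8(23), np.uint8(44), np.uint8(186)))]
cap knob [ 0.618 -0.19   0.05 ]
pad [0.492 0.175 0.205]
neck [0.587 0.146 0.196]
tall [0.623 0.343 0.214] 0.218
```

View pics/keg.png

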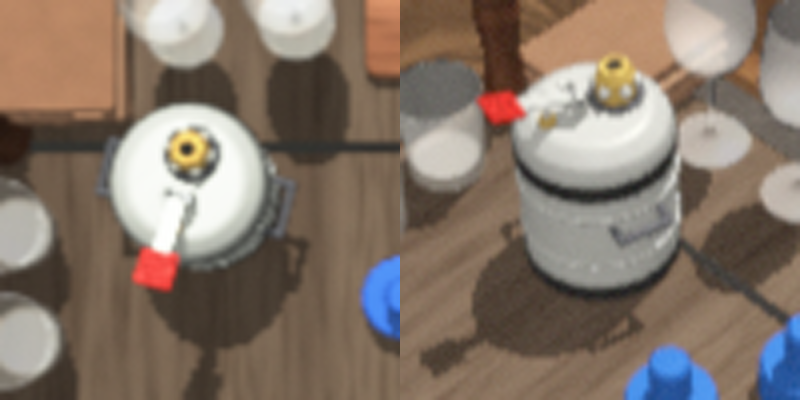

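Request:
arm_command:
  moves:
    - [0, 0, -30, 0, 0.5]
    - [-30, -25, -60, 0, 0]
    - [-65, -55, -60, 0, 0]
    - [-97, -81, -60, 0, 0]
    - [-129, -107, -60, 0, 0]
    - [-161, -133, -60, 0, 0]
    - [-193, -160, -60, 0, 0]
    - [-225, -187, -60, 0, 0]
    - [-257, -214, -60, -0.05, 0]
    - [-289, -241, -60, -0.1, 0]

```text
clock: 1.08
tcp_pos: [0.4336, 0.2903, 0.4649]
tcp_rot: [0.479, 3.105, 0.001]
ft_force: [0.2, 0.8, 0.3]
grip_width: -0.0001
grasp_force: 0.0
```

```bash
cat >> h.py <<'E'
from scipy.spatial.transform import Rotation as Rn
def to(x,y,tipz):  # shift in tool axes (mm) to bring fingertips to world point
    s=manip.observe();R=Rn.from_rotvec(s['tcp_rot']).as_matrix()
    d=np.array([x,y,tipz])-(s['tcp_pos']+R[:,2]*manip.tip_reach)
    return (R.T@d*1000).round(1), np.degrees(np.arctan2(R[1,1],R[0,1])).round(1)
E
python3 - <<'E'
from h import *
print(to(.492,.174,.25),manip.observe()['tcp_pos'],manip.observe()['tcp_rot'],manip.observe()['clock'])
E
```

```text
(array([-90.7, -93.4,  41.5]), np.float64(72.5)) [0.43358148 0.29034382 0.46488913] [4.79114263e-01 3.10459193e+00 7.56144680e-04] 1.0833
```

Request:
arm_command:
  moves:
    - [-25, -25, 0, 0, 0]
    - [-50, -50, 10, 0, 0]
    - [-75, -75, 20, 0, 0]
    - [-90, -92, 35, 0, 0]
    - [-90, -92, 35, 0, 0]
    - [-90, -92, 35, 0, 0]

```text
clock: 1.58
tcp_pos: [0.4912, 0.176, 0.429]
tcp_rot: [-0.488, -3.102, 0.001]
ft_force: [-1.2, 1.2, 0.7]
grip_width: 0.0
grasp_force: 0.0
```

Run:
```python
from h import *
print(to(.492,.174,.25),manip.observe()['tcp_pos'])
w=grab('wrist'); save(w,'w1.png'); print(w['mtx'],w['c'],w['R'])
hsv=cv2.cvtColor(w['color'],cv2.COLOR_RGB2HSV)
m=cv2.inRange(hsv,(0,150,70),(6,255,255))|cv2.inRange(hsv,(174,150,70),(180,255,255))
k,l,st,ce=cv2.connectedComponentsWithStats(m)
for i in range(1,k):
    if st[i,4]>30: print(st[i],ce[i])
```

```text
(array([-1.7, -1.4,  5.6]), np.float64(72.1)) [0.49117346 0.17600403 0.42897213]
[[297.31863964   0.         254.06702202]
 [  0.         297.31863964 187.27065602]
 [  0.           0.           1.        ]] [0.41819841 0.20014359 0.39795398] [[ 0.3078442   0.9514346  -0.0020365 ]
 [ 0.90873867 -0.29339422  0.2968398 ]
 [ 0.28182616 -0.09323106 -0.95492512]]
[ 229  187   44   37 1461] [251.55509925 204.75427789]
```

View pics/w1.png

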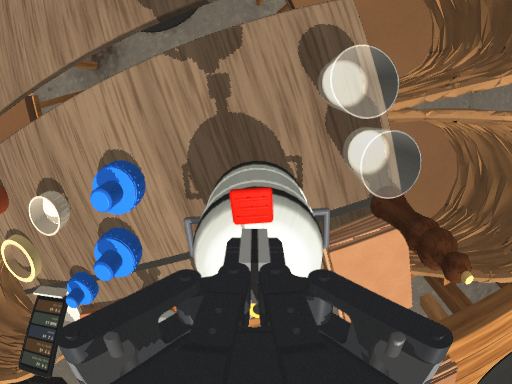

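```bash
cat >> h.py <<'E'
def fray(d,u,v,z):  # fisheye pixel -> plane z
    K=d['mtx'];x,y=(u-K[0,2])/K[0,0],(v-K[1,2])/K[1,1];r=np.hypot(x,y)
    q=d['R'].T@np.array([x/r*np.sin(r),y/r*np.sin(r),np.cos(r)]); return d['c']+q*(z-d['c'][2])/q[2]
E
python3 - <<'E'
from h import *
w=grab('wrist'); print(fray(w,251.5,204.5,.205),w['range_z'][200:208,248:256].mean(), w['R'][2]@(fray(w,251.5,204.5,.205)-w['c']),fray(w,84,284,.062))
print(to(*fray(w,251.5,204.5,.205)))
E
```

```text
[0.48666728 0.17756917 0.205     ] 0.20836714 0.20645757716500382 [ 0.58832862 -0.13564403  0.062     ]
(array([ 3.5, -2.4, 51.6]), np.float64(72.4))
```

Request:
arm_command:
  moves:
    - [1, -1, 20, 0, 0]
    - [1, -1, 40, 0, 0]
    - [1, -1, 50, 0, 0]
    - [1, -1, 58, 0, 0]
    - [1, -1, 66, 0, 0]
    - [1, -1, 72, 0, 0]
    - [1, -1, 76, 0, 0]
    - [1, -1, 76, 0, 0]

```text
clock: 2.35
tcp_pos: [0.4895, 0.178, 0.354]
tcp_rot: [-0.481, -3.104, -0.002]
ft_force: [-3.9, 2.2, 6.2]
grip_width: 0.0001
grasp_force: 3.5
```

Run:
```python
from h import *
s=manip.observe();print(to(.49,.175,.18),s['tcp_pos'],s['ft_force'])
```

```text
(array([-1.5, -2.9,  0.6]), np.float64(72.4)) [0.48947974 0.17798879 0.35397308] [-3.93714128  2.19046867  6.16637872]
```

Request:
arm_command:
  moves:
    - [0, 0, 2, 0, 0]
    - [0, 0, 4, 0, 0]
    - [0, 0, 4, 0, 0]
    - [0, 0, 4, 0, 0]

```text
clock: 2.68
tcp_pos: [0.4896, 0.1779, 0.3515]
tcp_rot: [0.481, 3.104, 0.004]
ft_force: [-5.0, 2.5, 10.3]
grip_width: -0.0004
grasp_force: 5.9
```

Request:
arm_command:
  moves:
    - [0, 0, 3, 0, 0]
    - [0, 0, 5, 0, 0]
    - [0, 0, 5, 0, 0]
    - [0, 0, 5, 0, 0]
    - [0, 0, 5, 0, 0]
    - [0, 0, 5, 0, 0]
    - [0, 0, 5, 0, 0]
    - [0, 0, 5, 0, 0]
    - [0, 0, 5, 0, 0]
    - [0, 0, 5, 0, 0]

```text
clock: 3.52
tcp_pos: [0.4896, 0.1778, 0.3504]
tcp_rot: [0.482, 3.104, 0.006]
ft_force: [-14.5, -2.6, 35.7]
grip_width: -0.0002
grasp_force: 19.1
```

Request:
arm_command:
  moves:
    - [0, 0, -1.5, 0, 0]
    - [0, 0, -1.5, 0, 0]
    - [0, 0, -1.5, 0, 0]
    - [0, 0, -1.5, 0, 0]
    - [0, 0, -1.5, 0, 0]
    - [0, 0, -1.5, 0, 0]
    - [0, 0, -1.5, 0, 0]
    - [0, 0, -1.5, 0, 0]
    - [0, 0, -1.5, 0, 0]
    - [0, 0, -1.5, 0, 0]

```text
clock: 4.35
tcp_pos: [0.4896, 0.1778, 0.3507]
tcp_rot: [0.482, 3.104, 0.006]
ft_force: [-11.1, -0.5, 28.3]
grip_width: 0.0003
grasp_force: 15.0
```

Request:
arm_command:
  moves:
    - [0, 0, 0, 0, 0]
    - [0, 0, 0, 0, 0]
    - [0, 0, 0, 0, 0]
    - [0, 0, 0, 0, 0]
    - [0, 0, 0, 0, 0]
    - [0, 0, 0, 0, 0]

```text
clock: 4.85
tcp_pos: [0.4896, 0.1778, 0.3507]
tcp_rot: [0.482, 3.104, 0.005]
ft_force: [-11.7, -1.8, 28.7]
grip_width: -0.0001
grasp_force: 15.0
```

Request:
arm_command:
  moves:
    - [0, 0, -15, 0, 0]
    - [0, 0, -35, 0, 0]
    - [0, 0, -65, 0, 0]
    - [0, 0, -90, 0, 0.2]
    - [-20, -27, -90, 0, 0.6]
    - [-43, -58, -90, 0, 0.6]
    - [-67, -90, -90, 0, 0.6]
    - [-92, -123, -90, 0, 0.6]
    - [-117, -156, -90, 0, 0.6]
    - [-140, -187, -90, 0, 0.6]

```text
clock: 5.68
tcp_pos: [0.5669, -0.0463, 0.4367]
tcp_rot: [0.483, 3.102, -0.001]
ft_force: [0.9, 0.6, -1.2]
grip_width: 0.0512
grasp_force: 0.0
```

Request:
arm_command:
  moves:
    - [-20, -27, 0, 0, 0.6]
    - [-43, -58, 0, 0, 0.6]
    - [-65, -88, 15, 0, 0.6]
    - [-85, -115, 40, 0, 0.6]
    - [-93, -125, 60, 0, 0.6]
    - [-93, -125, 60, 0, 0.6]
    - [-93, -125, 60, 0, 0.6]

```text
clock: 6.27
tcp_pos: [0.6168, -0.1917, 0.375]
tcp_rot: [-0.485, -3.102, 0.0]
ft_force: [1.0, 0.3, 0.6]
grip_width: 0.0513
grasp_force: 0.0
```

Run:
```python
from h import *
s=manip.observe();print(to(.618,-.19,.06),s['tcp_pos'],s['joint_pos'],s['ft_force'],s['grip_width'])
w=grab('wrist'); save(w,'w2.png');b=grab('top')
hsv=cv2.cvtColor(w['color'],cv2.COLOR_RGB2HSV)
k,l,st,ce=cv2.connectedComponentsWithStats(cv2.inRange(hsv,(95,100,40),(130,255,255)))
for i in range(1,k):
    if st[i,4]>30: print(st[i],ce[i].round(1),fray(w,*ce[i],.045))
P=cloud(b);hb=cv2.cvtColor(b['color'],cv2.COLOR_RGB2HSV)
m=cv2.inRange(hb,(0,150,70),(6,255,255))>0;q=P[m&(P[...,1]>.1)&(P[...,0]<.6)];print('pad',np.median(q,0))
```

```text
(array([ -1.3,   2.1, 141.6]), np.float64(72.2)) [ 0.61684209 -0.1916924   0.37496021] [-0.02210805  0.45950673  0.36086496  1.65765053 -0.18003085  1.05959077
  1.65397429] [1.00676534 0.31923123 0.60478556] 0.0512738502868414
[ 324    0   68   37 2020] [357.7  15.2] [ 0.48791965 -0.03806463  0.045     ]
[ 306   61   70   68 3626] [340.8  94.4] [ 0.56476497 -0.08223837  0.045     ]
[ 226  143   52   52 2093] [251.4 168.6] [ 0.61185694 -0.19287242  0.045     ]
pad [0.49183941 0.17606564 0.20100335]
```

View pics/w2.png

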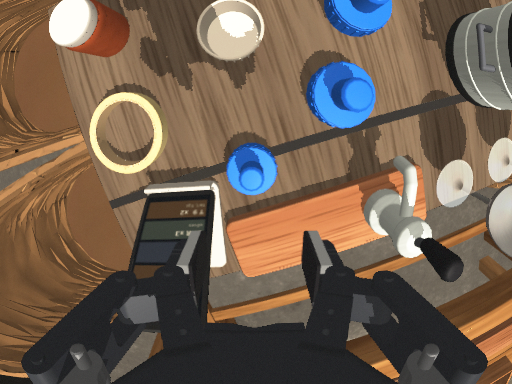

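```bash
cat >> h.py <<'E'
def fcloud(d):
    h,w=d['range_z'].shape;u,v=np.meshgrid(np.arange(w),np.arange(h));K=d['mtx']
    x,y=(u-K[0,2])/K[0,0],(v-K[1,2])/K[1,1];r=np.hypot(x,y)+1e-9;z=d['range_z'];t=np.tan(np.minimum(r,1.5))
    return (np.stack([x/r*t*z,y/r*t*z,z],-1)-d['t'])@d['R']
E
python3 - <<'E'
from h import *
w=grab('wrist');P=fcloud(w);hsv=cv2.cvtColor(w['color'],cv2.COLOR_RGB2HSV)
m=(cv2.inRange(hsv,(95,100,40),(130,255,255))>0);m[:,:220]=0;m[:,285:]=0
q=P[m&(w['range_z']>0)];print('z max',q[:,2].max())
t=q[q[:,2]>q[:,2].max()-.006];c,r=cv2.minEnclosingCircle(np.float32(t[:,:2])*1000);print('knob top',t.mean(0),c,r,len(t))
s=q[q[:,2]<.032];c,r=cv2.minEnclosingCircle(np.float32(s[:,:2])*1000);print('skirt',c,r)
for n,u,v in(('board',280,220),('board',240,225),('tab',212,195),('tab',219,230),('tab',180,215),('tab',150,187),('table',240,130)):print(n,P[v,u].round(3))
print(to(*t.mean(0)))
E
```

```text
z max 0.06342010920048735
knob top [ 0.61773276 -0.19451589  0.06105867] (618.744140625, -194.85980224609375) 12.827434539794922 480
skirt (622.0902709960938, -196.4304962158203) 32.8203125
board [ 0.691 -0.18   0.02 ]
board [ 0.682 -0.228  0.02 ]
tab [ 0.635 -0.246  0.024]
tab [ 0.686 -0.257  0.01 ]
tab [ 0.639 -0.281  0.051]
tab [ 0.602 -0.311  0.031]
table [ 0.577 -0.193  0.   ]
(array([ -0.9,  -5. , 143.2]), np.float64(72.5))
```

Request:
arm_command:
  moves:
    - [0, -5, 0, 0.12, 0.6]
    - [0, -5, 10, 0.24, 0.6]
    - [0, -5, 20, 0.36, 0.6]
    - [0, -5, 30, 0.48, 0.6]
    - [0, -5, 40, 0.6, 0.6]
    - [0, -5, 50, 0.72, 0.6]
    - [0, -5, 60, 0.79, 0.6]
    - [0, -5, 60, 0.79, 0.6]
    - [0, -5, 60, 0.79, 0.6]

```text
clock: 7.17
tcp_pos: [0.6158, -0.1945, 0.3171]
tcp_rot: [1.634, 2.682, 0.002]
ft_force: [0.5, 0.0, 0.6]
grip_width: 0.0512
grasp_force: 0.0
```

Run:
```python
from h import *
s=manip.observe();print(to(.6185,-.1947,.033),s['tcp_rot'],s['joint_pos'][6],s['grip_width'])
w=grab('wrist');P=fcloud(w);hsv=cv2.cvtColor(w['color'],cv2.COLOR_RGB2HSV);save(w,'w3.png')
m=(cv2.inRange(hsv,(95,100,40),(130,255,255))>0)&(np.hypot(P[...,0]-.6185,P[...,1]+.195)<.04)
q=P[m];t=q[q[:,2]>q[:,2].max()-.006];c,r=cv2.minEnclosingCircle(np.float32(t[:,:2])*1000);print(q[:,2].max(),c,r)
```

```text
(array([ -1.4,   2. , 110.7]), np.float64(27.3)) [1.63434236e+00 2.68216867e+00 1.60489369e-03] 0.99752181267433 0.051174190419484455
0.0636558130921395 (618.7261962890625, -194.9713134765625) 12.884191513061523
```

View pics/w3.png

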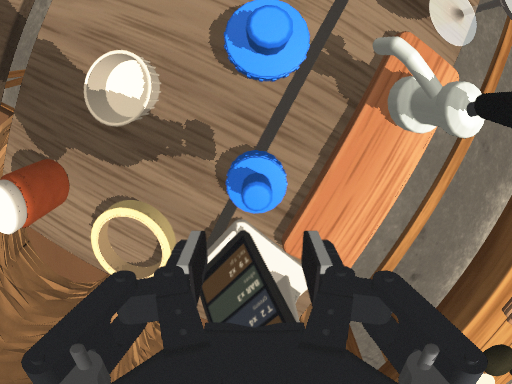

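Request:
arm_command:
  moves:
    - [-1, 2, 30, 0, 0.6]
    - [-1, 2, 60, 0, 0.6]
    - [-1, 2, 85, 0, 0.6]
    - [-1, 2, 100, 0, 0.6]
    - [-1, 2, 110, 0, 0.6]
    - [-1, 2, 110, 0, 0.6]
    - [-1, 2, 110, 0, 0.6]

```text
clock: 7.8
tcp_pos: [0.6181, -0.1962, 0.2071]
tcp_rot: [1.639, 2.679, 0.001]
ft_force: [-0.4, 0.3, 0.1]
grip_width: 0.0512
grasp_force: 0.0
```

Request:
arm_command:
  moves:
    - [0, 0, 0, 0, 0.3]
    - [0, 0, 0, 0, 0.1]
    - [0, 0, 0, 0, 0.1]
    - [0, 0, 0, 0, 0.1]
    - [0, 0, 0, 0, 0.1]
    - [0, 0, 0, 0, 0.1]
    - [0, 0, 0, 0, 0.1]
  newtons: 60

```text
clock: 8.38
tcp_pos: [0.6183, -0.1963, 0.208]
tcp_rot: [1.639, 2.677, 0.002]
ft_force: [-0.3, 0.9, 6.8]
grip_width: 0.024
grasp_force: 59.0
```

Run:
```python
from h import *
s=manip.observe();print(to(.6185,-.1947,.033),s['ft_force'],s['grip_width'],s['grasp_force'])
```

```text
(array([1.7, 0.5, 1.6]), np.float64(27.1)) [-0.26229394  0.92632598  6.7517904 ] 0.024013961234489324 58.98547708256842
```

Request:
arm_command:
  moves:
    - [0, 0, -10, 0, 0.1]
    - [0, 0, -40, 0, 0.1]
    - [0, 0, -75, 0, 0.1]
    - [0, 0, -110, 0, 0.1]
    - [0, 0, -145, 0, 0.1]
    - [0, 0, -180, 0, 0.1]
    - [0, 0, -215, 0, 0.1]
    - [0, 0, -250, 0, 0.1]
    - [0, 0, -250, 0, 0.1]

```text
clock: 9.13
tcp_pos: [0.6181, -0.1975, 0.4649]
tcp_rot: [1.634, 2.668, 0.007]
ft_force: [0.8, -0.5, -0.1]
grip_width: 0.0239
grasp_force: 59.3
```

Request:
arm_command:
  moves:
    - [30, 12, 0, 0, 0.1]
    - [60, 25, 0, 0, 0.1]
    - [90, 38, 0, 0, 0.1]
    - [120, 50, 0, 0, 0.1]
    - [150, 63, 0, 0, 0.1]
    - [180, 76, 0, 0, 0.1]
    - [210, 88, 0, 0, 0.1]
    - [235, 99, 0, 0, 0.1]
    - [255, 107, 0, 0, 0.1]
    - [255, 107, 0, 0, 0.1]

```text
clock: 9.97
tcp_pos: [0.596, 0.0862, 0.4557]
tcp_rot: [-1.627, -2.684, -0.003]
ft_force: [-0.1, 0.8, -1.9]
grip_width: 0.0243
grasp_force: 59.2
```

```bash
cat >> h.py <<'E'
def neck(tag):
    w=grab('wrist');P=fcloud(w);hsv=cv2.cvtColor(w['color'],cv2.COLOR_RGB2HSV);save(w,tag)
    y=(cv2.inRange(hsv,(15,80,60),(32,255,255))>0)&(w['range_z']>0)&(np.hypot(P[...,0]-.59,P[...,1]-.148)<.04)
    q=P[y];t=q[q[:,2]>.190];print('neck pts',len(q),len(t))
    if len(t)>5: print('zmax',np.percentile(q[:,2],95),'circ',cv2.minEnclosingCircle(np.float32(t[:,:2])*1000),'mean',t.mean(0))
    yy,xx=np.nonzero(y);print('px',xx.min(),xx.max(),yy.min(),yy.max()) if len(xx) else 0
    return w,P
E
python3 - <<'E'
from h import *
s=manip.observe();print(to(.592,.148,.24),s['tcp_pos'],s['joint_pos'],s['grip_width'])
neck('w4.png')
b=grab('top');P=cloud(b);hb=cv2.cvtColor(b['color'],cv2.COLOR_RGB2HSV)
y=(cv2.inRange(hb,(15,80,60),(32,255,255))>0)&(np.hypot(P[...,0]-.59,P[...,1]-.148)<.04)&(P[...,2]>.15)
print('top',y.sum(),cv2.minEnclosingCircle(np.float32(P[y][:,:2])*1000) if y.sum() else 0)
E
```

```text
(array([55.9, 25. , 42.5]), np.float64(27.6)) [0.59603758 0.08617624 0.45571022] [-0.60218273  0.32956117  0.51070041  1.67304862 -0.17550343  1.18514643
  0.43319682] 0.024323004354683066
neck pts 1088 841
zmax 0.19664441477834008 circ ((584.7711791992188, 151.26934814453125), 15.159158706665039) mean [0.58404997 0.15138668 0.1945058 ]
px 259 300 96 136
top 0 0
```

View pics/w4.png

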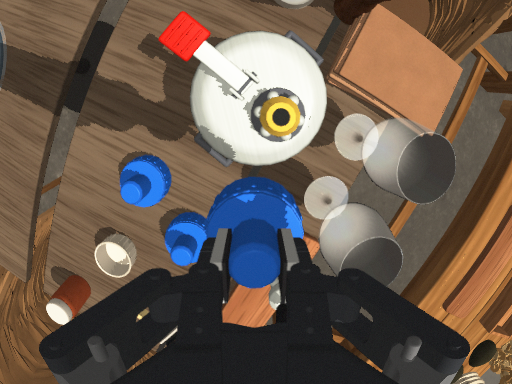

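Request:
arm_command:
  moves:
    - [25, 8, 0, 0, 0.1]
    - [48, 16, 5, 0, 0.1]
    - [60, 20, 15, 0, 0.1]
    - [60, 20, 20, 0, 0.1]
    - [60, 20, 20, 0, 0.1]
    - [60, 20, 20, 0, 0.1]

```text
clock: 10.57
tcp_pos: [0.5877, 0.14, 0.4357]
tcp_rot: [1.644, 2.677, -0.003]
ft_force: [0.1, -0.3, -1.3]
grip_width: 0.0238
grasp_force: 59.2
```

Run:
```python
from h import *
s=manip.observe();print(to(.585,.150,.24),s['tcp_pos'],s['tcp_rot'],s['ft_force'])
w,P=neck('w5.png')
hsv=cv2.cvtColor(w['color'],cv2.COLOR_RGB2HSV);T=s['tcp_pos']
b=(cv2.inRange(hsv,(95,100,40),(130,255,255))>0)&(w['range_z']>0)&(np.hypot(P[...,0]-T[0],P[...,1]-T[1])<.04)&(P[...,2]>.15)
q=P[b];print('cap z',np.percentile(q[:,2],[1,99]))
for a in range(200,280,8):
    k=q[np.abs(q[:,2]-a/1e3)<.003]
    if len(k)>10:
        A=np.c_[2*k[:,:2],np.ones(len(k))];x=np.linalg.lstsq(A,(k[:,:2]**2).sum(1),rcond=None)[0];print(a,x[:2].round(4),np.sqrt(x[2]+x[:2]@x[:2]).round(4),len(k))
```

```text
(array([10.3,  2.5, 22.2]), np.float64(26.9)) [0.58765398 0.14003782 0.43565944] [ 1.6441413   2.67671422 -0.00332452] [ 0.058287   -0.25932676 -1.28841433]
neck pts 570 313
zmax 0.19614642309337377 circ ((580.4759521484375, 145.76214599609375), 28.924535751342773) mean [0.58109406 0.16023758 0.1985664 ]
px 138 311 158 365
cap z [0.23221328 0.29027778]
232 [0.5868 0.1406] 0.0279 136
240 [0.5868 0.1408] 0.0279 227
248 [0.5869 0.1406] 0.028 346
256 [0.5844 0.1457] 0.0186 2836
264 [0.5875 0.1404] 0.0136 222
272 [0.5884 0.1378] 0.016 231
```

View pics/w5.png

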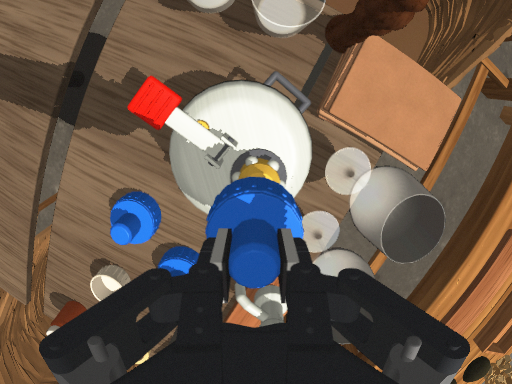

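Request:
arm_command:
  moves:
    - [0, 0, 0, 0, 0.1]
    - [0, 0, 0, 0, 0.1]

```text
clock: 10.78
tcp_pos: [0.5878, 0.1409, 0.4367]
tcp_rot: [1.643, 2.677, 0.001]
ft_force: [-0.3, -0.6, -0.9]
grip_width: 0.024
grasp_force: 59.2
```

Run:
```python
from h import *
s=manip.observe();print(to(.5857,.1506,.24),s['tcp_pos'],s['tcp_rot'])
```

```text
(array([ 9.7,  2.4, 23.3]), np.float64(26.9)) [0.58781877 0.14086227 0.43668323] [1.64291782e+00 2.67680028e+00 6.64432433e-04]
```

Request:
arm_command:
  moves:
    - [5, 1, 0, 0, 0.1]
    - [10, 2.5, 0, 0, 0.1]
    - [10, 2.5, 10, 0, 0.1]
    - [10, 2.5, 20, 0, 0.1]
    - [10, 2.5, 28, 0, 0.1]
    - [10, 2.5, 28, 0, 0.1]
    - [10, 2.5, 28, 0, 0.1]
    - [10, 2.5, 28, 0, 0.1]

```text
clock: 11.45
tcp_pos: [0.5853, 0.1522, 0.4081]
tcp_rot: [1.641, 2.679, -0.0]
ft_force: [0.2, -0.3, -0.3]
grip_width: 0.024
grasp_force: 59.2
```

Run:
```python
from h import *
s=manip.observe();print(to(.5857,.1506,.24),s['tcp_pos'],s['tcp_rot'])
w,P=neck('w6.png')
hsv=cv2.cvtColor(w['color'],cv2.COLOR_RGB2HSV);T=s['tcp_pos']
b=(cv2.inRange(hsv,(95,100,40),(130,255,255))>0)&(w['range_z']>0)&(np.hypot(P[...,0]-T[0],P[...,1]-T[1])<.04)&(P[...,2]>.15)
q=P[b];print('cap z',np.percentile(q[:,2],[1,99]))
k=q[q[:,2]<.226];A=np.c_[2*k[:,:2],np.ones(len(k))];x=np.linalg.lstsq(A,(k[:,:2]**2).sum(1),rcond=None)[0];print(x[:2].round(4),np.sqrt(x[2]+x[:2]@x[:2]).round(4),len(k))
```

```text
(array([-1.6, -0.4, -5.3]), np.float64(27.0)) [0.58530813 0.15217236 0.40812373] [ 1.64079800e+00  2.67891876e+00 -1.64092563e-04]
neck pts 23 23
zmax 0.32727011688675556 circ ((564.6517333984375, 139.57630920410156), 14.484984397888184) mean [0.55950794 0.14277612 0.29968922]
px 135 230 256 367
cap z [0.20390912 0.2626861 ]
[0.5845 0.1535] 0.0275 1033
```

View pics/w6.png

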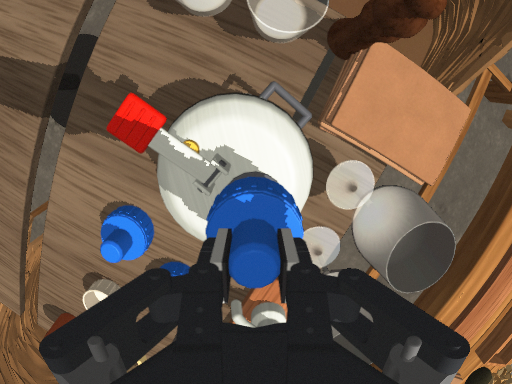

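Request:
arm_command:
  moves:
    - [-2, -0.5, 0, 0, 0.1]
    - [-2, -0.5, 4, 0, 0.1]
    - [-2, -0.5, 8, 0, 0.1]
    - [-2, -0.5, 12, 0, 0.1]
    - [-2, -0.5, 15, 0, 0.1]
    - [-2, -0.5, 15, 0, 0.1]
    - [-2, -0.5, 15, 0, 0.1]

```text
clock: 12.08
tcp_pos: [0.5856, 0.1504, 0.3928]
tcp_rot: [-1.64, -2.679, 0.001]
ft_force: [-0.5, 0.4, -0.8]
grip_width: 0.0242
grasp_force: 59.2
```

Free of contact with the neck inside the rim, so it is centred. Press on; raise the grip for the push.

Request:
arm_command:
  moves:
    - [0, 0, 2, 0, 0.1]
    - [0, 0, 4, 0, 0.1]
    - [0, 0, 6, 0, 0.1]
    - [0, 0, 6, 0, 0.1]
    - [0, 0, 6, 0, 0.1]
  newtons: 80

```text
clock: 12.5
tcp_pos: [0.5863, 0.1502, 0.3897]
tcp_rot: [1.64, 2.678, 0.005]
ft_force: [-1.6, -0.7, 9.4]
grip_width: 0.0233
grasp_force: 80.5
```

Request:
arm_command:
  moves:
    - [0, 0, 2, 0, 0.1]
    - [0, 0, 3, 0, 0.1]
    - [0, 0, 4, 0, 0.1]
    - [0, 0, 4, 0, 0.1]
    - [0, 0, 4, 0, 0.1]

```text
clock: 12.92
tcp_pos: [0.5856, 0.1504, 0.3832]
tcp_rot: [1.64, 2.679, 0.001]
ft_force: [1.1, -0.2, -4.2]
grip_width: 0.0234
grasp_force: 79.1
```

Request:
arm_command:
  moves:
    - [0, 0, 1, 0, 0.1]
    - [0, 0, 2, 0, 0.1]
    - [0, 0, 3, 0, 0.1]
    - [0, 0, 4, 0, 0.1]
    - [0, 0, 4, 0, 0.1]
    - [0, 0, 4, 0, 0.1]

```text
clock: 13.42
tcp_pos: [0.5855, 0.1503, 0.3789]
tcp_rot: [-1.64, -2.679, 0.001]
ft_force: [0.8, 1.4, -4.9]
grip_width: 0.0236
grasp_force: 79.1
```

Clicked past the balls; now go on to the stop.

Request:
arm_command:
  moves:
    - [0, 0, 1, 0, 0.1]
    - [0, 0, 2, 0, 0.1]
    - [0, 0, 3, 0, 0.1]
    - [0, 0, 4, 0, 0.1]
    - [0, 0, 4, 0, 0.1]
    - [0, 0, 4, 0, 0.1]

```text
clock: 13.92
tcp_pos: [0.5857, 0.15, 0.3783]
tcp_rot: [-1.64, -2.679, -0.003]
ft_force: [-6.3, -1.5, 12.0]
grip_width: 0.0237
grasp_force: 81.1
```

Request:
arm_command:
  moves:
    - [0, 0, 1, 0, 0.1]
    - [0, 0, 2.5, 0, 0.1]
    - [0, 0, 2.5, 0, 0.1]
    - [0, 0, 2.5, 0, 0.1]
    - [0, 0, 2.5, 0, 0.1]
    - [0, 0, 2.5, 0, 0.1]

```text
clock: 14.42
tcp_pos: [0.5857, 0.1498, 0.3782]
tcp_rot: [-1.64, -2.679, -0.005]
ft_force: [-11.1, -0.6, 25.8]
grip_width: 0.0235
grasp_force: 82.6
```

Run:
```python
from h import *
w,P=neck('w7.png');s=manip.observe();T=s['tcp_pos'];print(T,s['ft_force'])
hsv=cv2.cvtColor(w['color'],cv2.COLOR_RGB2HSV)
b=(cv2.inRange(hsv,(95,100,40),(130,255,255))>0)&(np.hypot(P[...,0]-T[0],P[...,1]-T[1])<.04)&(P[...,2]>.15)
print('cap z',np.percentile(P[b][:,2],[1,99]))
r=(cv2.inRange(hsv,(0,150,70),(6,255,255))>0)&(P[...,2]>.15);print('pad',np.median(P[r],0))
```

```text
neck pts 23 23
zmax 0.29737436637564774 circ ((564.73193359375, 137.7727508544922), 15.467514038085938) mean [0.56240261 0.14058644 0.26487867]
px 131 230 260 370
[0.58569029 0.14979783 0.37816033] [-10.81167889  -0.54850397  23.93276486]
cap z [0.17461721 0.23271709]
pad [0.4910577  0.17629161 0.20178057]
```

```bash
python3 -c "
from rig import manip
print(manip.close_job())"
```

```text
the job is handed in; nothing more can be done
None
```

The job is handed in at about 14.4 s: the relief lever was held on its stop for over a second and sprang back up, and the smallest blue cap is clicked fully home on the neck, with the gripper still pressing it down at about 25 N.

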